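# Feel for the tray lock's release groove

## Robot

A 6-joint arm with a two-finger parallel gripper is mounted at the origin on the work surface. World frame = base frame: x ahead of the robot, y to its left, z up, the work surface at z = 0. Lengths are in m, angles in rad, forces in N, time in s.
With the tool pointing down it reaches from about 0.35 to 1 m from the base axis. Payload 7.1 kg.
Tool frame: the origin (TCP) lies between the finger pads; the fingertips stand 22 mm ahead of it and the grasp point (between the pads) lies 3 mm ahead of it; x points along the fingers, y is the direction in which the jaws open and shut, and the axes are right-handed (so a half turn about x gives the same grasp; the last joint's range is limited). The gripper opens to 85 mm and grips with 20 to 120 N. Pads are 22 mm wide; open, the fingers measure 114 mm over their backs; the gripper's body (76 mm by 85 mm) begins 54 mm behind the grasp point. The pads swing forward as they close: fully open they stand 13 mm farther back than shut.
Start: joints at [-1.135, 0.423, 1.63, -0, 1.089, -0.019], TCP at [0.275, -0.561, 0.253] pointing down, gripper open.
Joint ranges: [-3, 3], [-0.9, 2.11], [0.09, 2.58], [-1.31, 4.45], [0.11, 2.69], [-2.54, 2.54]. Speed limits (rad/s): [2.39, 2.39, 3.01, 3.14, 3.14, 3.14].

## Interface

Orientations are given as a rotation vector (axis times angle).
In Python, from rig import manip gives the robot as it stands. The module is installed in compiled form; this text tells all that it offers. Calls block until the motion is done:
- manip.move_to(position, orientation): joint-space move of the TCP to a pose.
- manip.servo_line(position, orientation=None, rate=0.15): straight line of the TCP; orientation=None keeps the orientation; rate is the mean speed in m/s.
- manip.set_joints(angles): joint-space move.
- manip.command_gripper(opening, f_grip=None): finger opening in m; f_grip is the grip in N (None keeps the last); returns when the fingers have stopped.
- manip.hold(seconds).
- manip.solve_ik(position, orientation): joint angles nearest the present ones, or None.
- manip.camera(name): name is "scene" or "top" or "wrist"; returns a dict with "image" (420x560x3 uint8, red, green, blue), "fx", "fy", "cx", "cy" (pixels), "cam_to_world" (4x4, takes a point from camera to world coordinates); the wrist camera has in their place "mount" (4x4, takes a point from camera to tool coordinates, whose origin is the TCP and whose axes are the tool frame's). Camera axes: x right, y down, z forward; pixel columns grow to the right and rows downward; lengths in m; the calibration is good to about 2 mm. A picture is of the moment at which its call begins: read the wrist's pose just before it. There is no depth.
A pose or a line that the arm cannot do raises manip.IKError and nothing moves.
- manip.sign_off(): hands the job in, once; it reports no verdict.
Readings, each from a call of its own:
- manip.get_time(): time.
- manip.get_joint_positions(): joint angles.
- manip.get_joint_vel(): joint speeds.
- manip.get_tau(): joint torques, N m.
- manip.get_position(): TCP position.
- manip.get_ee_rot(): TCP orientation.
- manip.get_contact_force(): force on the tool from outside, world axes, zero at the start.
- manip.get_torque(): the same for the moment, N m.
- manip.get_width(): finger opening in m.
Only numpy, scipy, OpenCV 4.12 (cv2) and the standard library are available. Lean on these libraries where they do the work, as an engineer would, in place of code of your own. Each camera call takes 0.05 s, during which the arm holds its last target. There are 200 camera calls.

## Task

Unlock the waste tray beside the microtome: with a fingertip, press the dock's springy metal rail down a little at its left end, the end by the round black knob, and run the fingertip along the rail towards the right until it drops into the hidden groove. Then press the catch inside the groove fully down so that it stays down, and move the hand clear. Only touch and press, with no hard force, and leave the small things lying around where they are.

Things in the scene. Friction and masses are not known exactly. Their poses are not given: they have to be found in the camera images.
- tray_dock: Cream dock fixed to the table, 350 mm long in y (+y = left end as the robot sees it, with a black knob, radius 24 mm, on the end face). Origin on the table under the rail's middle; x across the rail. Foot plate 20 mm thick from x = -45 to +105 mm; a white tray 32 mm high joins on the robot's side. Two end housings, 75 mm long, 56 mm across, 68 mm high, hold the rail at x = 0
- rail_left (a point): left end of the exposed rail, on its top's centre line, at y = +100 mm, z = 62 mm of the dock. The rail is bare aluminium, 14 mm thick, straight along the dock's y. Begin on the 40 mm next to this point, then sweep towards rail_right
- rail_right (a point): right end of the exposed rail (y = -100 mm, z = 62 mm). One square groove, 46 mm long, cuts the rail right across, open at the top and both sides. Its centre lies 95 to 170 mm from rail_left, elsewhere each time. Its floor, 14 mm below the rail's top, is the top of the catch, also aluminium, which fills the groove's length
- lock_rail (a joint): how far the sprung rail is pushed down, m: 0 up, 0.006 at its stop; 1.6 N starts it and about 5 N takes it to the stop. The whole rail sinks together, wherever it is pressed, and springs back when let go or when the finger is over the groove. The catch does not move with it. During the sweep it should be pushed down by more than 0.001
- catch (a joint): how far the catch in the groove is pressed down, m: 0 up, 0.010 fully down at a hard stop. It resists with about 5 N of friction and stays where it is left (no return spring)
- cassette_a: white tissue cassette, 28 x 40 x 11 mm, lying on the foot plate just beyond the rail (bystander; origin under its centre)
- cassette_b: white tissue cassette, 28 x 40 x 11 mm, lying in the waste tray (bystander; origin under its centre)
- brush: wooden section brush, 180 mm long, 11 mm thick, lying in the waste tray (bystander; origin under its middle)
- blade_box: grey blade dispenser, 34 x 62 x 15 mm (bystander; origin under its centre)
- spray_bottle: white spray bottle, 62 mm across, 176 mm high (bystander; origin under its centre)
- reagent_jar: jar, 60 mm across, 90 mm high (bystander; origin under its centre)
- slide_box: grey slide box, 90 x 130 x 34 mm (bystander; origin under its centre)

How it is judged:
By the outcome, as a careful person would: the job done as asked, in the order asked, and still so for the second after the job is handed in, with the robot touching nothing.
It also fails if it takes over 64 s, if anything falls off the work surface, if the arm or the gripper's body presses on something with over 40 N, if the wrist force passes 120 N, or if a joint passes its speed limit or range.

## Working session

There is one attempt and no reset: what is moved stays moved. The work goes in short steps, each a Python script; the robot and the scene stay as the last script left them, time stands still between calls to the robot, and variables do not carry over. Pictures are saved under pics/ and viewed, about 8 in all and at most 12, crops included, and the job is handed in when it is done.

```bash
mkdir -p pics; python3 - <<'E'
from rig import manip as m
import cv2,numpy as np,pickle
d={}
for n in("scene","top"):
    c=m.camera(n);d[n]=c;cv2.imwrite(f"pics/{n}0.png",c["image"][:,:,::-1]);print(n,c["fx"],c["cx"],c["cy"],np.round(c["cam_to_world"],3).tolist())
pickle.dump(d,open("cams.pkl","wb"))
print(m.get_time(),m.get_ee_rot(),m.get_contact_force())
E
```

```text
scene 392.91107767924734 284.60921671663397 205.5213414343693 [[0.152, 0.842, -0.518, 1.049], [0.988, -0.127, 0.084, -0.069], [0.005, -0.524, -0.851, 0.923], [0.0, 0.0, 0.0, 1.0]]
top 451.1032472330463 280.76441087768904 212.24897145547314 [[-0.029, -0.996, 0.084, 0.439], [-1.0, 0.028, -0.008, 0.035], [0.005, -0.084, -0.996, 1.456], [0.0, 0.0, 0.0, 1.0]]
0.1 [ 1.96903925  0.4571103  -1.96966848] [ 0.21853637 -0.43059741 -0.67032063]
```

View pics/scene0.png

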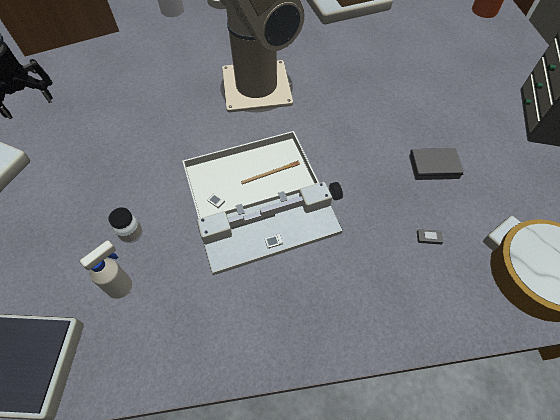

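View pics/top0.png

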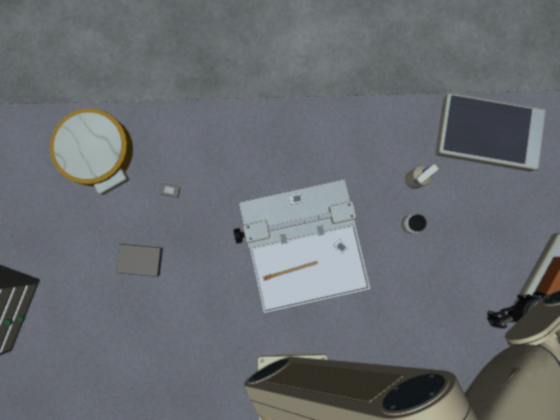

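The scene picture shows the dock with its knob at (336,190) and housings near (316,195) and (215,225). In the top view the knob is at (239,236) and the housings at (257,231) and (342,213). I'll enlarge both views.

```bash
python3 - <<'E'
import cv2,numpy as np
s=cv2.imread("pics/scene0.png")[170:250,190:350];t=cv2.imread("pics/top0.png")[175:255,230:370]
s=cv2.resize(s,(800,400),interpolation=2);t=cv2.resize(t,(350*2,400),interpolation=2)
cv2.imwrite("pics/s1.png",s);cv2.imwrite("pics/t1.png",t)
E
```

```text
(no output)
```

View pics/s1.png

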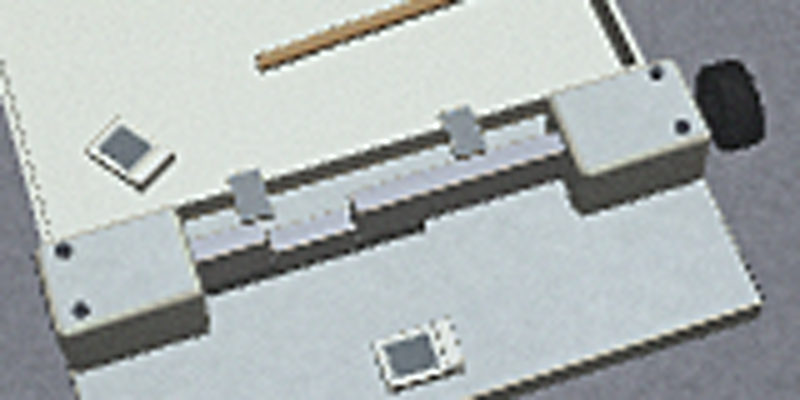

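View pics/t1.png

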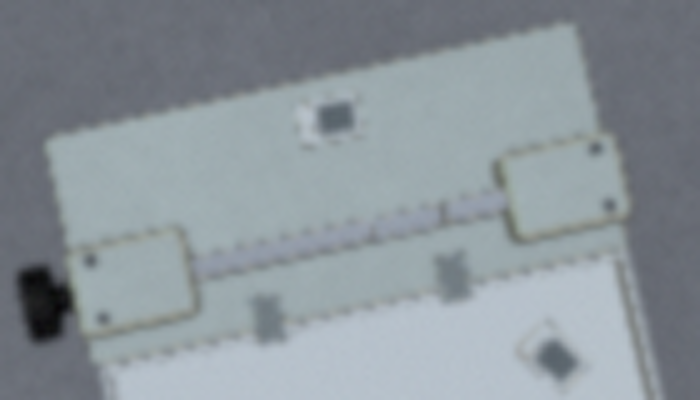

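The groove shows in both views: roughly crop x 268–352 in the scene and 370–440 in the top view. Next I'll measure the lavender rail by colour in both.

```bash
cat > h.py <<'E'
import numpy as np,cv2
def ray(c,uv,z,T=None):
    T=c["cam_to_world"] if T is None else T
    uv=np.atleast_2d(uv).astype(float)
    d=np.c_[(uv[:,0]-c["cx"])/c["fx"],(uv[:,1]-c["cy"])/c["fy"],np.ones(len(uv))]@T[:3,:3].T
    o=T[:3,3]; return o+d*((z-o[2])/d[:,2])[:,None]
E
python3 - <<'E'
import pickle,numpy as np,cv2
from h import ray
d=pickle.load(open("cams.pkl","rb"))
for n,(r0,r1,c0,c1) in dict(scene=(185,235,225,308),top=(205,235,268,334)).items():
    c=d[n];im=c["image"].astype(int);R,G,B=im[...,0],im[...,1],im[...,2]
    m=((B-G)>8)&(B>150);k=np.zeros_like(m);k[r0:r1,c0:c1]=1;m&=k
    v,u=np.nonzero(m);print(n,len(u),u.min(),u.max())
    cv2.imwrite(f"pics/m_{n}.png",m*255)
    P=ray(c,np.c_[u,v],.062)[:,:2];ctr=P.mean(0);w=np.linalg.svd(P-ctr)[2][0] if 0 else np.linalg.eigh(np.cov((P-ctr).T))[1][:,1]
    w*=np.sign(w[1]);s=(P-ctr)@w;print(ctr,w,np.degrees(np.arctan2(-w[0],w[1])))
    nrm=np.array([w[1],-w[0]])
    for a in np.arange(s.min(),s.max(),.012):
        q=(s>=a)&(s<a+.012)
        if q.any():print(round(a,3),q.sum(),np.round(((P-ctr)[q]@nrm).mean()*1e3,1),end=' | ')
    print()
# housing outer corners z=.068 and cream features by hand (crop px)
sc=np.array([[40,250],[188,208],[205,292],[62,335],[552,100],[668,62],[708,135],[583,172]])/5+[190,170]-.4
tc=np.array([[70,245],[185,228],[198,312],[95,335],[497,160],[612,135],[628,215],[520,240]])/5+[230,175]-.4
print(np.round(ray(d["scene"],sc,.068)[:,:2],3).tolist());print(np.round(ray(d["top"],tc,.068)[:,:2],3).tolist())
E
```

```text
scene 276 228 302
[ 0.52694144 -0.03546982] [-0.20371733  0.97902975] 11.754423291029559
-0.097 17 -1.5 | -0.085 17 -2.3 | -0.073 23 -6.9 | -0.061 18 0.7 | -0.049 16 7.9 | -0.037 17 7.3 | -0.025 12 5.8 | -0.013 15 -0.1 | -0.001 16 -0.5 | 0.011 15 -0.3 | 0.023 17 0.2 | 0.035 16 0.6 | 0.047 20 -5.0 | 0.059 19 -2.2 | 0.071 15 0.8 | 0.083 16 0.4 | 0.095 7 2.1 | 
top 216 269 333
[ 0.52274368 -0.03785489] [-0.07239228  0.99737624] 4.151403392858397
-0.095 19 -17.5 | -0.083 22 -6.0 | -0.071 13 13.1 | -0.059 5 10.4 | -0.047 12 9.0 | -0.035 14 7.7 | -0.023 13 6.8 | -0.011 9 6.0 | 0.001 14 4.5 | 0.013 11 3.6 | 0.025 13 1.0 | 0.037 13 -0.2 | 0.049 14 -1.6 | 0.061 13 -3.0 | 0.073 13 -4.2 | 0.085 12 -6.3 | 0.097 6 -6.5 | 
[[0.537, -0.206], [0.524, -0.131], [0.573, -0.127], [0.587, -0.197], [0.486, 0.062], [0.472, 0.128], [0.52, 0.139], [0.533, 0.07]]
[[0.525, 0.14], [0.533, 0.069], [0.481, 0.062], [0.469, 0.126], [0.57, -0.125], [0.583, -0.197], [0.533, -0.205], [0.52, -0.137]][ WARN:0@0.033] global loadsave.cpp:1063 imwrite_ Unsupported depth image for selected encoder is fallbacked to CV_8U.
```

Both views agree on the dock to within about 3 mm: middle near (0.528,−0.033), yaw about 11°, housing spacing 270 mm against 275 expected. I'll close the gripper and take a close wrist view.

```bash
cat >> h.py <<'E'
from scipy.spatial.transform import Rotation as Ro
def ori(yaw,flip=1):  # tool x down, tool y across rail (dock x)
    ex=flip*np.array([np.cos(yaw),np.sin(yaw),0]);x=np.array([0,0,-1.])
    return Ro.from_matrix(np.c_[x,ex,np.cross(x,ex)]).as_rotvec()
E
python3 - <<'E'
from rig import manip as m
import numpy as np,cv2,pickle
from h import *
d=pickle.load(open("cams.pkl","rb"))
for z in(.03,.04,.05,.06,.07):
  print(z,[np.round(ray(d[n],np.array(p)/5+o,z)[:,:2],3).tolist() for n,p,o in(("scene",[[463,132],[250,195]],[189.6,169.6]),("top",[[268,318],[453,277]],[229.6,174.6]))])
yaw=np.radians(10.8)
for f in(1,-1):print(f,m.solve_ik([.515,-.033,.3],ori(yaw,f)))
print(Ro.from_rotvec(m.get_ee_rot()).as_matrix().round(2).tolist())
m.command_gripper(0.0,20)
c=[(f,m.solve_ik([.50,-.033,.3],ori(yaw,f))) for f in(1,-1)]
f=min([k for k in c if k[1] is not None],key=lambda k:abs(k[1][5]))[0]
m.move_to([.50,-.033,.3],ori(yaw,f))
p,r=m.get_position(),m.get_ee_rot();c=m.camera("wrist");c["p"],c["r"]=p,r
pickle.dump(c,open("w.pkl","wb"));cv2.imwrite("pics/w1.png",c["image"][:,:,::-1])
print(f,p,m.get_width(),m.get_time(),m.get_contact_force(),np.round(c["mount"],3).tolist())
E
```

```text
0.03 [[[0.475, 0.017], [0.497, -0.101]], [[0.477, 0.019], [0.5, -0.099]]]
0.04 [[[0.481, 0.016], [0.504, -0.1]], [[0.477, 0.019], [0.499, -0.098]]]
0.05 [[[0.488, 0.015], [0.51, -0.1]], [[0.477, 0.019], [0.499, -0.097]]]
0.06 [[[0.494, 0.014], [0.516, -0.1]], [[0.476, 0.019], [0.499, -0.096]]]
0.07 [[[0.501, 0.013], [0.522, -0.099]], [[0.476, 0.019], [0.498, -0.095]]]
1 [-0.08705173  0.20689021  1.82334904  0.          1.1113534  -0.27554729]
-1 None
[[-0.0, 0.44, -0.9], [0.0, -0.9, -0.44], [-1.0, -0.0, -0.0]]
1 [ 0.50010032 -0.03365962  0.29995365] -0.0002471076143156091 2.9917 [ 0.22906143 -0.14516749 -0.75480802] [[0.0, -0.258, 0.966, -0.122], [1.0, 0.0, 0.0, -0.001], [-0.0, 0.966, 0.258, -0.065], [0.0, 0.0, 0.0, 1.0]]
```

View pics/w1.png

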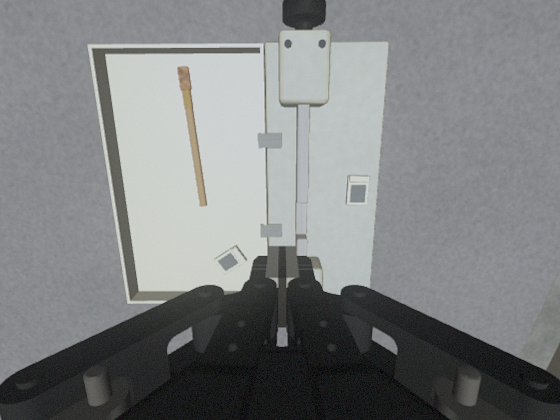

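The wrist view shows the knob at the top (303,12) and the rail at u≈303 from v=104. The groove spans about v=203 to 234, and the brackets are only about 33 mm high. Now to turn those pixels into positions.

```bash
python3 - <<'E'
import pickle,numpy as np
from h import *
c=pickle.load(open("w.pkl","rb"));T=np.eye(4);T[:3,:3]=Ro.from_rotvec(c["r"]).as_matrix();T[:3,3]=c["p"];T=T@c["mount"]
im=c["image"].astype(int);m=((im[...,2]-im[...,1])>6)&(im[...,2]>130);m[:, :290]=0;m[:,318:]=0
for v in list(range(100,200,12))+list(range(196,262,2)):
    u=np.nonzero(m[v])[0]
    if len(u):
        a=ray(c,[[u.min()-.5,v],[u.max()+.5,v]],.062,T);print(v,u.min(),u.max(),im[v,303],a.mean(0)[:2].round(4),np.linalg.norm(a[1]-a[0]).round(4))
    else: print(v,'-',im[v,303])
print('housing near edge z.068',ray(c,[[281,104],[326,104],[281,33],[329,33]],.068,T)[:,:2].round(4).tolist())
print('foot edge z.02, right far corner',ray(c,[[387,43]],.02,T).round(4))
E
```

```text
100 - [180 184 177]
112 - [177 182 186]
124 - [179 184 188]
136 - [179 184 187]
148 - [179 183 189]
160 - [182 186 189]
172 - [180 184 187]
184 - [180 183 188]
196 - [184 189 192]
196 - [184 189 192]
198 - [181 186 191]
200 - [181 186 190]
202 - [173 174 175]
204 - [185 190 195]
206 - [184 188 193]
208 - [182 187 192]
210 - [185 189 192]
212 - [181 187 190]
214 - [183 187 190]
216 - [183 186 191]
218 - [183 186 190]
220 - [180 184 187]
222 - [180 185 189]
224 - [182 186 189]
226 - [182 186 190]
228 - [181 185 189]
230 - [180 185 189]
232 - [181 187 191]
234 - [143 141 137]
236 - [125 123 117]
238 - [134 134 129]
240 - [181 185 186]
242 - [177 182 185]
244 - [179 184 187]
246 - [180 183 189]
248 - [180 184 188]
250 - [177 181 185]
252 - [177 182 186]
254 - [181 184 188]
256 - [50 51 50]
258 - [61 62 60]
260 - [63 65 64]
housing near edge z.068 [[0.4804, 0.0598], [0.5296, 0.0692], [0.4673, 0.1292], [0.5169, 0.1386]]
foot edge z.02, right far corner [[0.5921 0.1558 0.02  ]]
```

```bash
python3 - <<'E'
import pickle,numpy as np
from h import *
c=pickle.load(open("w.pkl","rb"));T=np.eye(4);T[:3,:3]=Ro.from_rotvec(c["r"]).as_matrix();T[:3,3]=c["p"];T=T@c["mount"]
im=c["image"].astype(int)
for v in (112,150,215): print(v,[tuple(x) for x in im[v,294:314].tolist()])
L=[]
for v in list(range(108,200,6))+[242,246,250]:
    r=im[v,290:316]; k=(r[:,2]-r[:,0])>4; u=np.nonzero(k)[0]+290
    if len(u)<4: continue
    a=ray(c,[[u.min()-.5,v],[u.max()+.5,v]],.062,T);L.append(a.mean(0)[:2]);print(v,u.min(),u.max(),L[-1].round(4),np.linalg.norm(a[1]-a[0]).round(4))
L=np.array(L);p=np.polyfit(L[:,1],L[:,0],1);print(p,np.degrees(np.arctan(-p[0])))
print('end/groove edges',ray(c,[[303,104],[303,202],[303,239.5]],.062,T).round(4).tolist(),'floor',ray(c,[[303,233.5]],.048,T).round(4))
E
```

```text
112 [(190, 195, 194), (190, 197, 196), (150, 155, 152), (109, 110, 105), (166, 164, 160), (177, 179, 182), (175, 181, 185), (177, 181, 186), (179, 182, 187), (177, 182, 186), (176, 180, 185), (180, 183, 187), (176, 182, 185), (175, 180, 185), (178, 178, 177), (148, 150, 148), (175, 182, 179), (188, 196, 193), (187, 195, 193), (187, 193, 192)]
150 [(187, 193, 192), (189, 196, 194), (134, 137, 137), (154, 149, 143), (175, 174, 172), (177, 179, 183), (177, 182, 186), (181, 185, 188), (182, 185, 190), (179, 184, 188), (178, 183, 187), (179, 184, 188), (179, 183, 190), (179, 181, 182), (166, 166, 162), (181, 186, 183), (189, 195, 195), (189, 196, 195), (189, 197, 195), (189, 196, 194)]
215 [(187, 195, 192), (142, 148, 146), (167, 163, 156), (178, 180, 183), (180, 186, 189), (177, 182, 186), (179, 183, 188), (178, 182, 186), (181, 185, 190), (183, 188, 190), (182, 188, 192), (182, 187, 190), (168, 169, 166), (181, 186, 183), (186, 193, 192), (186, 193, 190), (187, 194, 192), (188, 194, 193), (189, 195, 193), (189, 196, 193)]
108 290 315 [0.5051 0.0607] 0.0295
114 290 315 [0.5064 0.0543] 0.0297
120 290 315 [0.5078 0.0479] 0.0298
126 290 315 [0.5091 0.0414] 0.03
132 290 314 [0.5099 0.0348] 0.029
138 290 315 [0.5118 0.0283] 0.0303
144 290 314 [0.5127 0.0215] 0.0292
150 290 313 [0.5135 0.0146] 0.0282
156 290 315 [0.5161 0.0081] 0.0307
162 290 315 [0.5175 0.0012] 0.0309
168 290 315 [ 0.5189 -0.0058] 0.031
174 290 315 [ 0.5204 -0.0128] 0.0312
180 290 315 [ 0.5219 -0.0199] 0.0314
186 290 315 [ 0.5234 -0.0271] 0.0315
192 291 315 [ 0.5255 -0.0342] 0.0305
198 290 314 [ 0.5258 -0.0417] 0.0306
242 290 315 [ 0.5381 -0.0977] 0.0331
246 298 315 [ 0.5442 -0.1021] 0.023
250 298 314 [ 0.5447 -0.1076] 0.0218
[-0.22951798  0.51797074] 12.926531592351468
end/groove edges [[0.5048, 0.065, 0.062], [0.528, -0.0464, 0.062], [0.538, -0.0943, 0.062]] floor [[ 0.5383 -0.091   0.048 ]]
```

Measurements agree: rail_left ≈ (0.507,0.065), yaw ≈ 11.3°, groove y −0.046 to −0.093. That gives a length of about 47 mm and a centre about 137 mm from rail_left, which is inside the stated range. Next is the descent onto the rail 20 mm from its left end, feeling for contact.

```bash
cat >> h.py <<'E'
YAW=np.radians(11.3);W=np.array([-np.sin(YAW),np.cos(YAW)]);PL=np.array([.507,.065])
def at(s,z): return [*(PL-W*s),z]   # s = distance from rail_left
E
python3 - <<'E'
from rig import manip as m
from h import *
o=ori(YAW)
m.move_to(at(.022,.15),o)
m.servo_line(at(.022,.092),o,.06);m.hold(.2)
f0=m.get_contact_force()[2];z=.092;print(m.get_position(),f0,m.get_time())
while z>.078:
    z-=.001;m.servo_line(at(.022,z),o,.02);m.hold(.1);f=m.get_contact_force()[2]-f0
    print(round(z,4),m.get_position()[2].round(5),round(f,2))
    if f>2.6:break
print(m.get_time(),m.get_contact_force(),m.get_torque())
E
```

```text
[0.51153341 0.04344977 0.09234946] 0.15381626307224522 5.0167
0.091 0.091 -0.07
0.09 0.08996 -0.47
0.089 0.08898 -0.73
0.088 0.08799 -0.49
0.087 0.08699 -0.56
0.086 0.08598 -0.33
0.085 0.08498 -0.29
0.084 0.08406 0.24
0.083 0.08309 2.32
0.082 0.08205 3.4
8.5167 [1.13258328 0.62306533 3.55876824] [ 0.11777337 -0.09257405 -0.02537465]
```

Contact came at TCP z≈0.084, so the tip is at 0.062 as expected. Pressing to about 3 mm and sweeping.

```bash
python3 - <<'E'
from rig import manip as m
from h import *
o=ori(YAW);f0=-.3;z=.0808
m.servo_line(at(.022,z),o,.02);m.hold(.1);print(m.get_contact_force().round(2))
S=[.04,.055,.07,.085,.095,.102]+list(np.arange(.106,.150,.003))
low=0
for s in S:
    m.servo_line(at(s,z),o,.05);f=m.get_contact_force();print(round(s,3),f.round(2),m.get_position()[2].round(4))
    if f[2]<1.3: low+=1
    else: low=0
    if low==4 or np.hypot(f[0],f[1])>8: break
print(m.get_time(),m.get_position())
E
```

```text
[0.69 0.97 3.82]
0.04 [ 0.17 -2.67  3.11] 0.0808
0.055 [-0.24 -2.24  3.47] 0.0808
0.07 [-0.53 -2.96  3.44] 0.0809
0.085 [-0.42 -2.75  3.52] 0.0808
0.095 [-0.18 -3.42  3.64] 0.0808
0.102 [-0.44 -2.91  3.41] 0.0808
0.106 [-0.11 -1.07  3.96] 0.0808
0.109 [-0.78 -0.5   4.07] 0.0808
0.112 [-0.21  0.83  3.72] 0.0808
0.115 [-1.59 -0.13  3.92] 0.0808
0.118 [-0.52 -0.13  3.88] 0.0808
0.121 [-1.29  0.4   2.03] 0.0808
0.124 [ 0.52 -2.25  1.74] 0.0808
0.127 [ 0.35 -0.18  0.  ] 0.0806
0.13 [-0.4  -0.36 -0.01] 0.0807
0.133 [-0.4   0.1   0.34] 0.0808
0.136 [-0.34  0.54  0.36] 0.0808
14.1167 [ 0.53371601 -0.06853113  0.08081715]
```

The force dropped at s≈0.126, where the cameras predicted it, and the tip is now centred in the groove. Pressing the catch down.

```bash
python3 - <<'E'
from rig import manip as m
from h import *
o=ori(YAW);s=.136
m.servo_line(at(s,.073),o,.03)
z=.073
while z>.0565:
    z-=.001;m.servo_line(at(s,z),o,.02);m.hold(.1);f=m.get_contact_force();print(round(z,4),m.get_position()[2].round(5),f.round(2))
    if f[2]>14 or np.hypot(f[0],f[1])>8:break
print(m.get_time())
E
```

```text
0.072 0.07208 [-0.24 -0.99  0.19]
0.071 0.071 [ 0.13  0.44 -0.26]
0.07 0.07002 [ 0.46 -0.41  0.37]
0.069 0.0691 [0.21 0.22 3.23]
0.068 0.06803 [-0.35  0.25  3.45]
0.067 0.06695 [0.71 0.27 2.35]
0.066 0.06593 [ 0.83 -0.52  3.35]
0.065 0.06492 [ 0.85 -0.21  2.4 ]
0.064 0.06397 [1.27 0.88 2.61]
0.063 0.06297 [1.02 0.03 2.64]
0.062 0.06196 [ 1.   -0.54  3.37]
0.061 0.06095 [ 1.67 -0.67  2.57]
0.06 0.06004 [1.02 0.07 4.7 ]
0.059 0.05989 [-1.3  -0.11 14.39]
19.425
```

Hard stop reached after about 10 mm of travel at 14 N. Retracting and checking with the wrist camera.

```bash
python3 - <<'E'
from rig import manip as m
from h import *
o=ori(YAW)
m.servo_line(at(.136,.12),o,.06);m.servo_line(at(.136,.22),o,.15)
m.move_to([.46,-.07,.30],o);m.hold(.3)
c=m.camera("wrist");cv2.imwrite("pics/w2.png",cv2.resize(c["image"][0:300,130:410,::-1],None,fx=2,fy=2,interpolation=2));print(m.get_time(),m.get_position(),m.get_contact_force())
E
```

```text
22.275 [ 0.46015729 -0.06992354  0.29901643] [-0.88958161 -0.2302117  -0.15713242]
```

View pics/w2.png

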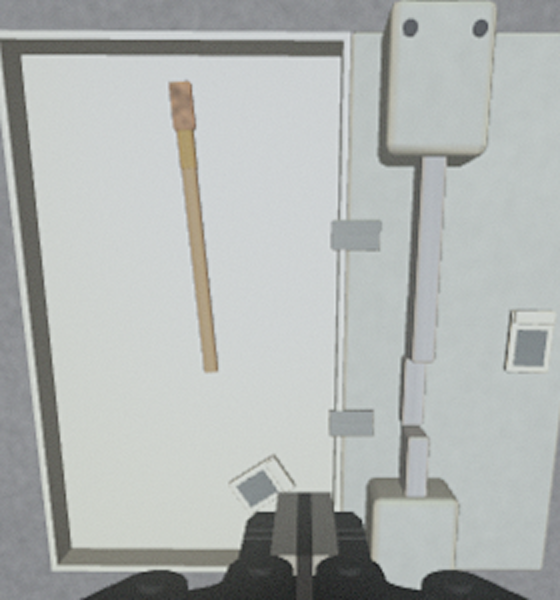

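The crop shows the catch at about (413,392), lower than the rail on both sides. The brush and both cassettes are where they were, and the hand is clear.

```bash
python3 -c "
from rig import manip as m
m.sign_off();print(m.get_time())"
```

```text
the job is handed in; nothing more can be done
the job is handed in; nothing more can be done
```

The waste tray's catch is pressed fully down and staying down. The hand is clear, and I handed the job in at about 22 s of the 64 s allowed.

- **Sweep:** With the gripper shut, I pressed the rail down about 3 mm (3–4 N), starting 22 mm from its left end, and swept right. The force fell to zero at about 126 mm, when the fingertip was fully over the groove, as the cameras had predicted. I stopped at 136 mm, close to the groove's centre.
- **Catch:** It moved about 10 mm, from TCP height 0.070 to 0.060 m, and reached its hard stop at a peak of about 14 N. It read only about 3 N of resistance on the way down, against the 5 N stated. Part of that gap is probably the force sensor's drift of up to 0.7 N.
- **Last checks:** The final wrist picture shows the catch lower than the rail, and the brush and both cassettes look unmoved. I did not picture the blade box, bottle, jar and slide box again, but the arm did not work near them. The force reading at the end was close to zero.
- **Disagreements:** Position estimates from the different cameras differed by up to 4 mm across the rail. The wrist view gave a groove length of 47–49 mm against the stated 46 mm. Neither affected the result.

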